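Change over the sensor modules in the charging dock

TASK

Change over the wireless sensor modules: lift every charged (green-topped) module out of the charging dock and lay it flat, right way up, in the grey tray, and seat every drained (orange-topped) module that lies on the desk flat and fully home in a dock pocket of its own. Only when all of that is done, start the charge by pressing the dock's keys fully down and letting them go, one at a time: white, then blue, then white again, then green. Leave all the other things on the desk where they are.

Things in the scene. Friction and masses are not known exactly. Their poses are not given: they have to be found in the camera images.
- drained_1: drained sensor module, a flat white block 56 long (its x axis) x 40 wide (y) x 24 high (z), 70 g, edges rounded 2 mm, with a coloured top and two small flat steel discs on it; the origin is the centre of its underside. A half turn about z makes no difference. ORANGE top. Starts flat on the desk. May be absent (None).
- drained_2: drained sensor module, a flat white block 56 long (its x axis) x 40 wide (y) x 24 high (z), 70 g, edges rounded 2 mm, with a coloured top and two small flat steel discs on it; the origin is the centre of its underside. A half turn about z makes no difference. ORANGE top. Starts flat on the desk. May be absent (None).
- drained_3: drained sensor module, a flat white block 56 long (its x axis) x 40 wide (y) x 24 high (z), 70 g, edges rounded 2 mm, with a coloured top and two small flat steel discs on it; the origin is the centre of its underside. A half turn about z makes no difference. ORANGE top. Starts flat on the desk. May be absent (None).
- drained_4: drained sensor module, a flat white block 56 long (its x axis) x 40 wide (y) x 24 high (z), 70 g, edges rounded 2 mm, with a coloured top and two small flat steel discs on it; the origin is the centre of its underside. A half turn about z makes no difference. ORANGE top. Starts flat on the desk. May be absent (None).
- charged_1: charged sensor module, a flat white block 56 long (its x axis) x 40 wide (y) x 24 high (z), 70 g, edges rounded 2 mm, with a coloured top and two small flat steel discs on it; the origin is the centre of its underside. A half turn about z makes no difference. GREEN top. Starts seated in one of the dock pockets.
- charged_2: charged sensor module, a flat white block 56 long (its x axis) x 40 wide (y) x 24 high (z), 70 g, edges rounded 2 mm, with a coloured top and two small flat steel discs on it; the origin is the centre of its underside. A half turn about z makes no difference. GREEN top. Starts seated in one of the dock pockets.
- charged_3: charged sensor module, a flat white block 56 long (its x axis) x 40 wide (y) x 24 high (z), 70 g, edges rounded 2 mm, with a coloured top and two small flat steel discs on it; the origin is the centre of its underside. A half turn about z makes no difference. GREEN top. Starts seated in one of the dock pockets.
- dock: fixed charging dock; origin at the underside centre of its black pocket plate, 84 (x) x 240 (y) x 30 high. Three equal rectangular pockets along y, each 44 (x) x 60 (y), 10 deep with square edges (no lead-in): a module goes in with its long side along dock y, 2 mm play each side, and stands 14 proud. Grey key panel, 20 high, on its -x side from x = -42 to -118; the three keys are at x = -85.
- pocket_1 (a point): centre of the floor of the dock's pocket at dock y = -74 mm; axes as the dock's; 10 mm below the plate's top
- pocket_2 (a point): centre of the floor of the dock's pocket at dock y = 0 mm; axes as the dock's; 10 mm below the plate's top
- pocket_3 (a point): centre of the floor of the dock's pocket at dock y = 74 mm; axes as the dock's; 10 mm below the plate's top
- key_white_top (a point): centre of the top face of the round WHITE spring key, 26 mm across, on the dock's key panel at dock y = 72 mm; it is pressed straight down and moves with the key
- key_white (a joint): travel of the white key: 0 released, 0.006 m fully down (5 N); it springs back
- key_blue_top (a point): centre of the top face of the round BLUE spring key, 26 mm across, on the dock's key panel at dock y = 0 mm; it is pressed straight down and moves with the key
- key_blue (a joint): travel of the blue key: 0 released, 0.006 m fully down (5 N); it springs back
- key_green_top (a point): centre of the top face of the round GREEN spring key, 26 mm across, on the dock's key panel at dock y = -72 mm; it is pressed straight down and moves with the key
- key_green (a joint): travel of the green key: 0 released, 0.006 m fully down (5 N); it springs back
- tray: fixed open grey tray for charged modules, 150 (x) x 210 (y) x 20 high outside, walls and floor 5 mm; origin at the centre of its underside, inner floor 5 mm above it
- gel_jar: bystander: jar of electrode gel, 60 mm across, 70 high; origin at the underside centre; leave alone
- wipes: bystander: canister of wipes, 80 mm across, 150 high; origin at the underside centre; leave alone
- sanitizer: bystander: clear pump bottle, 68 mm across, about 190 high; origin at the underside centre; leave alone
- mug: bystander: blue mug, 80 mm across, 90 high; origin at the underside centre; leave alone
- tape_roll: bystander: yellow roll of tape lying flat, 84 mm across, 22 high; origin at the underside centre; leave alone
- screwdriver: bystander: screwdriver lying on the desk along its x axis; origin at the underside centre; leave alone
There are look-alikes about, which are no part of the job. What is shaped like the charged_3 but red is not meant. What is shaped like the charged_1 but purple or red is not meant.

How it is judged:
By the outcome, as a careful person would: the job done as asked, in the order asked, and still so for the second after the job is handed in, with the robot touching nothing.
Of drained_1, drained_2, drained_3, drained_4 only 2 to 3 are there at a start; the rules pass over those that are not, and their reading is None.
At some moment in a run one of drained_1, drained_2, drained_3, drained_4 may be knocked a few centimetres aside while the robot is not near it.
Once in a run the grip may slacken for a moment while it holds something.
It also fails if it takes over 208 s, if anything falls off the work surface, if the arm or the gripper's body presses on something with over 40 N, if the wrist force passes 120 N, or if a joint passes its speed limit or range.

ROBOT

A 6-joint arm with a two-finger parallel gripper is mounted at the origin on the work surface. World frame = base frame: x ahead of the robot, y to its left, z up, the work surface at z = 0. Lengths are in m, angles in rad, forces in N, time in s.
With the tool pointing down it reaches from about 0.275 to 0.775 m from the base axis. Payload 14.6 kg.
Tool frame: the origin (TCP) lies between the finger pads; the fingertips stand 11 mm ahead of it and the grasp point (between the pads) lies 8 mm behind it; z points along the fingers, y is the line along which they close (so a half turn about z gives the same grasp; the last joint's range is limited). The gripper opens to 85 mm and grips with 20 to 120 N. Pads are 22 mm wide; open, the fingers measure 114 mm over their backs; the gripper's body (76 mm by 85 mm) begins 54 mm behind the grasp point. The pads swing forward as they close: fully open they stand 13 mm farther back than shut.
Start: joints at [-1.386, 0.263, -0.048, 1.259, 0, 1.415], TCP at [0.175, -0.495, 0.242] pointing down, gripper open.
Joint ranges: [-2.65, 2.65], [-0.89, 1.7], [-1.18, 1.37], [-2.13, 2.11], [-1.35, 1.29], [-3.14, 3.14]. Speed limits (rad/s): [1.89, 1.89, 2.57, 2.79, 3.14, 3.14].

INTERFACE

Orientations are given as a rotation vector (axis times angle).
In Python, from cell import observe, eyes, env gives the robot as it stands.
- The arm moves only by the shell command python3 -m crank 'ROWS'. ROWS is JSON, a list of rows, each a list of 7 numbers: the shift along the tool's x, y, z in mm, then the turn, a rotation vector about the tool's x, y, z in degrees, then the opening, from -1 (shut) to 1 (fully open). In form: [[dx, dy, dz, rx, ry, rz, jaw], ...]. A call has 1 to 12 rows; each row shifts and turns the commanded pose from where the row before left it, along the tool's axes as they then stand; what a row does not reach is not made up. A row lasts 1/12 s, in which the tool goes at most 41.7 mm and 7.16 degrees, less where a joint would pass 70% of its speed; a pose out of reach is approached as far as the arm can. A call is refused whole if a number of a shift passes 41.7 or a number of a turn 7.16, either way. A call with a gripper value outside its range is refused whole. The fingers move at their own pace and stop on an object; the grip force is fixed at half the most. Time passes only in rows, so rows that do not move let the fingers close. It gives the time, the measured TCP pose, the force, the opening and the grip force at its end, in the units of the state.
- observe(): the state, without advancing time (a new reading comes with each control period).
- eyes.snapshot(name): name is "scene" or "top" or "wrist"; returns a dict with "frame" (400x640x3 uint8, blue, green, red), "z_map" (400x640 float32, m along the optical axis (not along the pixel's ray), 0 where there is no reading), "intrinsics" (3x3 intrinsics, pixels), "R" (3x3) and "t" (3): a world point X has camera coordinates R X + t; the wrist camera has in their place "tool_from_camera" (4x4, takes a point from camera to tool coordinates, whose origin is the TCP and whose axes are the flange's). Camera axes: x right, y down, z forward; pixel columns grow to the right and rows downward; lengths in m; the calibration is good to about 2 mm. A picture is of the moment at which its call begins: read the wrist's pose just before it.
- env.hand_in(): hands the job in; it is judged then, once.
The state is a dict: "time": time; "joint_positions": joint angles; "qd": joint speeds; "joint_efforts": joint torques, N m; "position": TCP position; "tool_rot": TCP orientation; "ft_force": force on the tool from outside, world axes, zero at the start; "wrist_torque": the same for the moment, N m; "gripper_width": opening from 0.0 (shut) to 1.0 (fully open); "grasp_force": force on a finger pad.
Only numpy, scipy, OpenCV 4.12 (cv2) and the standard library are available. Lean on these libraries where they do the work, as an engineer would, in place of code of your own. Each camera call takes 0.05 s, during which the arm holds its last target. There are 200 camera calls.

## Working session

There is one attempt and no reset: what is moved stays moved. The work goes in short steps, Python scripts to look and compute and a shell command to move; the robot and the scene stay as the last step left them, time stands still between calls to the robot, and variables do not carry over. Pictures are saved under pics/ and viewed, at most 14 in all, crops included, and the job is handed in when it is done.

```bash
ls; mkdir -p pics
python3 - <<'E'
from cell import observe, eyes
import cv2
s=observe(); print({k:s[k] for k in('time','position','tool_rot','gripper_width','ft_force')})
for n in('top','scene'):
    d=eyes.snapshot(n); cv2.imwrite(f'pics/{n}0.png',d['frame']); print(n,d['intrinsics'],d['R'],d['t'])
d=eyes.snapshot('wrist'); print(d['tool_from_camera'],d['intrinsics'])
E
```

```text
pics
{'time': 0.0, 'position': array([ 0.1749364 , -0.49470264,  0.2417933 ]), 'tool_rot': array([-3.09524835e+00, -5.30975761e-01,  1.21183662e-05]), 'gripper_width': 1.0017860980182542, 'ft_force': array([ 0.45965683, -0.6525743 , -0.14532419])}
top [[465.10446352   0.         319.33710944]
 [  0.         465.10446352 197.65369309]
 [  0.           0.           1.        ]] [[ 0.01286866 -0.99982522  0.01356223]
 [-0.99390044 -0.01427574 -0.1093532 ]
 [ 0.1095277  -0.01207228 -0.99391043]] [-0.0239749   0.55836312  1.00120009]
scene [[444.97946498   0.         328.10953461]
 [  0.         444.97946498 198.12244511]
 [  0.           0.           1.        ]] [[ 0.80568631  0.59227108 -0.00919456]
 [ 0.4721388  -0.65148531 -0.59384497]
 [-0.35770732  0.47411165 -0.80452695]] [-0.44259603 -0.25540805  1.50850375]
[[ 2.89643454e-04 -9.60579829e-01 -2.78004152e-01  7.03661680e-02]
 [ 9.99999340e-01  5.87434212e-04 -9.87878027e-04 -2.29983914e-04]
 [ 1.11224486e-03 -2.78003682e-01  9.60579365e-01 -1.32209480e-01]
 [ 0.00000000e+00  0.00000000e+00  0.00000000e+00  1.00000000e+00]] [[320.95068083   0.         322.95986106]
 [  0.         320.95068083 199.43765949]
 [  0.           0.           1.        ]]
```

View pics/top0.png

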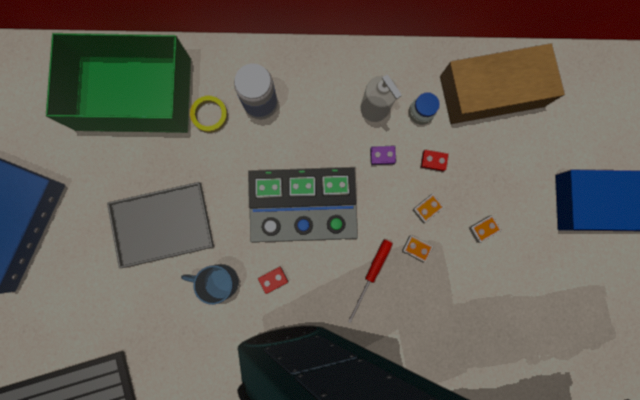

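View pics/scene0.png

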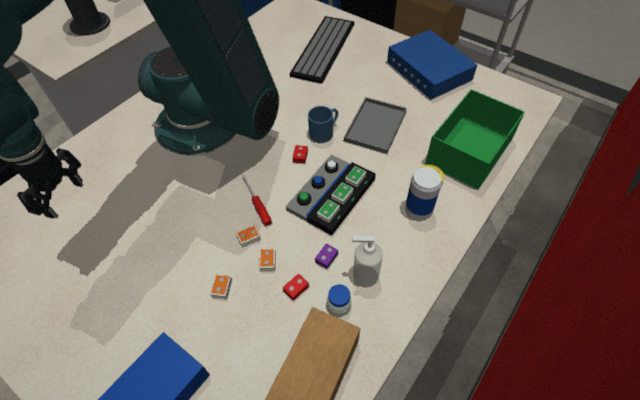

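The top view shows three orange modules at (428,208), (485,229) and (418,249). The three greens are in the dock at (268,187), (302,186) and (336,185), the keys at (270,227), (304,225) and (337,224), and the tray at (161,225). The scene view agrees; the red and purple ones are look-alikes.

```bash
cat > h.py <<'E'
import numpy as np, cv2
from scipy.spatial.transform import Rotation as Ro
from cell import observe, eyes
HSV={'orange':((8,130,90),(22,255,255)),'green':((50,80,60),(80,255,255))}
def cam(name):
    s=observe(); d=eyes.snapshot(name); K=d['intrinsics']
    if name=='wrist':
        T=np.eye(4);T[:3,:3]=Ro.from_rotvec(s['tool_rot']).as_matrix();T[:3,3]=s['position']
        T=T@d['tool_from_camera']; R,o=T[:3,:3],T[:3,3]
    else: R=d['R'].T; o=-R@d['t']
    return dict(img=d['frame'],z=d['z_map'],K=K,R=R,o=o)
def rays(c,px):
    px=np.atleast_2d(px).astype(float)
    v=np.c_[px,np.ones(len(px))]@np.linalg.inv(c['K']).T@c['R'].T
    return v
def plane(c,px,z):
    v=rays(c,px); return (c['o']+v*((z-c['o'][2])/v[:,2])[:,None])
def proj(c,X):
    p=(np.atleast_2d(X)-c['o'])@c['R']@c['K'].T; return p[:,:2]/p[:,2:]
def blobs(c,col,amin=60,amax=1e9):
    m=cv2.inRange(cv2.cvtColor(c['img'],cv2.COLOR_BGR2HSV),*map(np.array,HSV[col]))
    m=cv2.morphologyEx(m,cv2.MORPH_CLOSE,np.ones((3,3)))
    cs,_=cv2.findContours(m,cv2.RETR_EXTERNAL,cv2.CHAIN_APPROX_NONE)
    return [k[:,0] for k in cs if amin<cv2.contourArea(cv2.convexHull(k))<amax]
def rect(c,k,z):
    "top-face rectangle on plane z: centre xy, size mm, yaw of long side deg"
    P=plane(c,k,z)[:,:2]; (cx,cy),(w,h),a=cv2.minAreaRect((P*1000).astype(np.float32))
    if w<h: w,h,a=h,w,a+90
    return np.array([cx,cy]),(w,h),(a+90)%180-90
def tri(c1,p1,c2,p2):
    a=rays(c1,p1)[0];b=rays(c2,p2)[0]
    s=np.linalg.lstsq(np.c_[a,-b],c2['o']-c1['o'],rcond=None)[0]
    A=c1['o']+a*s[0];B=c2['o']+b*s[1]; return (A+B)/2,np.linalg.norm(A-B)
def go(xyz_mm,yaw):
    "shift in current tool axes (mm) to the point, turn about tool z so tool y lies along world yaw (mod 180)"
    s=observe(); R=Ro.from_rotvec(s['tool_rot']).as_matrix()
    d=R.T@(np.array(xyz_mm)-s['position']*1000)
    yn=np.degrees(np.arctan2(R[1,1],R[0,1])); t=-((yaw-yn+90)%180-90)
    print('shift',d.round(1),'turn z',round(t,1),'tilt',np.degrees(np.arccos(-R[2,2])).round(2),'t',round(s['time'],1))
E
python3 - <<'E'
from h import *
T=cam('top');S=cam('scene')
for col,z in(('orange',24),('green',44)):
    B=blobs(T,col,60,700); C=blobs(S,col,60,700)
    ct=lambda k:np.array(cv2.minAreaRect(k)[0])
    for k in B:
        best=min(((tri(T,ct(k),S,ct(q))) for q in C),key=lambda r:r[1]+abs(r[0][2]-z/1000))
        xy,sz,a=rect(T,k,z/1000); 
        xs=min((rect(S,q,z/1000) for q in C),key=lambda r:np.linalg.norm(r[0]-xy))
        m=ct(k).astype(int); zz=T['z'][m[1],m[0]]
        X=T['o']+rays(T,m)[0]*zz
        print(col,ct(k).round(),xy.round(1),np.round(sz),round(a,1),'| scene',xs[0].round(1),round(xs[2],1),'| tri',(best[0]*1000).round(1),round(best[1]*1000,1),'depth z',(X[2]*1000).round(1))
# tray / keys / plate heights from depth
for n,p in dict(tray=(161,225),white=(270,227),blue=(304,225),green=(337,224),panel=(287,235),plate=(285,187),plate2=(319,187)).items():
    zz=T['z'][p[1],p[0]]; print(n,((T['o']+rays(T,p)[0]*zz)*1000).round(1), (plane(T,p,.025)*1000).round(1))
E
```

```text
orange [418. 248.] [ 449.6 -236.6] [47. 32.] 65.1 | scene [ 449.2 -236.3] 63.8 | tri [ 449.8 -236.4   24.6] 0.2 depth z 22.8
orange [486. 228.] [ 495.7 -389.3] [48. 32.] -60.1 | scene [ 495.5 -389.4] -59.1 | tri [ 495.5 -389.4   23.9] 0.2 depth z 22.4
orange [429. 208.] [ 540.6 -261.8] [48. 32.] -50.6 | scene [ 540.5 -261.8] -49.4 | tri [ 540.7 -261.9   23.7] 0.1 depth z 20.5
green [336. 224.] [501.1 -52.2] [24. 24.] -89.4 | scene [586.5 -50.1] -87.7 | tri [545.1 -19.6  60.6] 110.2 depth z 41.5
green [268. 187.] [579.1  96.7] [48. 31.] -89.1 | scene [577.5  97.6] -87.3 | tri [578.4  96.1  45.1] 1.3 depth z 45.5
green [302. 186.] [582.4  23.3] [46. 31.] -89.1 | scene [582.4  23.6] -87.7 | tri [582.4  23.4  44. ] 0.2 depth z 43.0
green [336. 185.] [586.6 -51.4] [48. 32.] -86.1 | scene [586.5 -50.1] -87.7 | tri [586.6 -51.3  44.5] 0.1 depth z 44.3
tray [494.6 339.2   3.4] [[493.5 332.2  25. ]]
white [491.7  90.5  40. ] [[492.4  91.9  25. ]]
blue [496.9  16.4  44. ] [[497.8  16.8  25. ]]
green [500.2 -55.6  39.7] [[501.  -56.4  25. ]]
panel [475.4  54.2  20.1] [[475.2  53.9  25. ]]
plate [581.8  60.5  27.3] [[582.1  60.6  25. ]]
plate2 [582.9 -15.3  27.7] [[583.2 -15.4  25. ]]
```

```bash
python3 -m crank '[[0,0,0,0,0,-6.7,0.5],[0,0,0,0,0,-6.7,0.5],[0,0,0,0,0,-6.7,0.5],[0,0,0,0,0,-6.7,0.5],[0,0,0,0,0,-6.7,0.5],[0,0,0,0,0,-6.7,0.5],[0,0,0,0,0,-6.7,0.5],[0,0,0,0,0,-6.7,0.5],[0,0,0,0,0,-6.7,0.5],[0,0,0,0,0,-6.7,0.5],[0,0,0,0,0,-6.7,0.5],[0,0,0,0,0,0,0.5]]'
python3 - <<'E'
from h import *
go((586.5,-50.8,150),3)
E
```

```text
time: 1.25
position: [0.175, -0.4949, 0.2422]
tool_rot: [-2.153, -2.288, -0.0]
ft_force: [0.3, 0.5, 0.1]
gripper_width: 0.75
grasp_force: 0.0
shift [418.2 437.8  92.3] turn z 0.5 tilt 0.01 t 1.2
```

```bash
python3 -m crank '[[23,24,0,0,0,0,0.5],[23,24,0,0,0,0,0.5],[23,24,5,0,0,0,0.5],[23,24,5,0,0,0,0.5],[23,24,5,0,0,0,0.5],[23,24,5,0,0,0,0.5],[23,24,5,0,0,0,0.5],[23,24,5,0,0,0,0.5],[23,24,5,0,0,0,0.5],[23,24,5,0,0,0,0.5],[23,24,5,0,0,0,0.5],[23,24,5,0,0,0,0.5]]' >/dev/null; python3 -m crank '[[23,24,7,0,0,0,0.5],[23,24,7,0,0,0,0.5],[23,24,7,0,0,0,0.5],[23,24,7,0,0,0,0.5],[23,24,7,0,0,0,0.5],[23,24,7,0,0,0,0.5],[4,5,0,0,0,0,0.5],[0,0,0,0,0,-0.5,0.5],[0,0,0,0,0,0,0.5],[0,0,0,0,0,0,0.5]]' | head -3
python3 - <<'E'
from h import *
go((586.5,-50.8,150),3)
W=cam('wrist'); cv2.imwrite('pics/w1.png',W['img']); 
for k in blobs(W,'green',400):
    xy,sz,a=rect(W,k,.044); print(k.mean(0).round(),xy.round(1),np.round(sz,1),round(a,1))
E
```

```text
time: 3.08
position: [0.5876, -0.0543, 0.1506]
tool_rot: [2.152, 2.289, -0.0]
shift [ 3.6 -0.9  0.6] turn z 0.5 tilt 0.01 t 3.1
[214. 191.] [503.  -51.3] [27.3 24.3] 46.3
[322. 197.] [586.8 -51.4] [49.9 33.3] -87.4
[323.  96.] [582.9  22.7] [50.1 33.4] -87.6
[324.  10.] [579.8  77.8] [33.3 11.8] 3.5
```

View pics/w1.png

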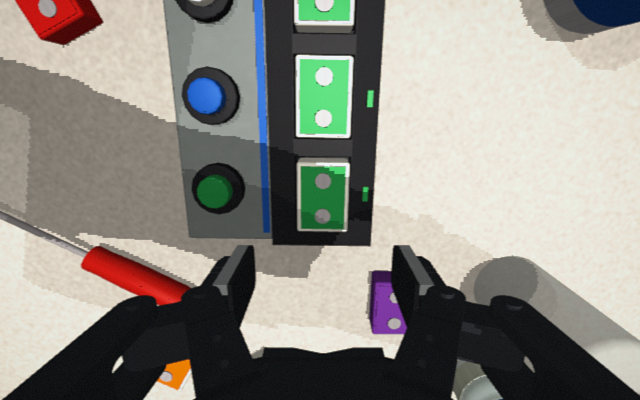

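The wrist view puts the greens at (322,197) and (323,96) between the open fingers' line, clear of the keys on the left. Positions agree within about 1 mm across the three views, so I'm picking the first one.

```bash
python3 -m crank '[[2.9,-0.7,20,0,0,0.8,0.5],[0,0,25,0,0,0,0.5],[0,0,25,0,0,0,0.5],[0,0,15,0,0,0,0.5],[0,0,10,0,0,0,0.5],[0,0,7,0,0,0,0.5],[0,0,4,0,0,0,0.5],[0,0,0,0,0,0,0.5],[0,0,0,0,0,0,0.5]]'; python3 -m crank '[[0,0,0,0,0,0,-1],[0,0,0,0,0,0,-1],[0,0,0,0,0,0,-1],[0,0,0,0,0,0,-1],[0,0,0,0,0,0,-1],[0,0,0,0,0,0,-1],[0,0,0,0,0,0,-1],[0,0,0,0,0,0,-1]]'
```

```text
time: 3.88
position: [0.5876, -0.0509, 0.045]
tool_rot: [2.165, 2.275, 0.001]
ft_force: [0.5, -0.5, 0.3]
gripper_width: 0.75
grasp_force: 0.0
time: 4.55
position: [0.5877, -0.0507, 0.0453]
tool_rot: [2.164, 2.276, 0.001]
ft_force: [-2.6, 0.3, 8.2]
gripper_width: 0.445
grasp_force: 60.5
```

```bash
python3 -m crank '[[0,0,-3,0,0,0,-1],[0,0,-6,0,0,0,-1],[0,0,-10,0,0,0,-1],[0,0,-20,0,0,0,-1],[0,0,-25,0,0,0,-1],[0,0,-25,0,0,0,-1],[0,0,-11,0,0,0,-1],[0,0,0,0,0,0,-1]]'
python3 - <<'E'
from h import *
T=cam('top');S=cam('scene')
g=cv2.cvtColor(T['img'],cv2.COLOR_BGR2GRAY); hs=cv2.cvtColor(T['img'],cv2.COLOR_BGR2HSV)
m=cv2.inRange(g,70,145)&cv2.inRange(hs[:,:,1],0,45); m[:,:95]=0;m[:,225:]=0;m[:175]=0;m[275:]=0
m=cv2.morphologyEx(m,cv2.MORPH_OPEN,np.ones((5,5)))
cs,_=cv2.findContours(m,0,1); k=max(cs,key=cv2.contourArea)[:,0]
print(cv2.boxPoints(cv2.minAreaRect(k)).round(), g[225,161],rect(T,k,.02))
xy=rect(T,k,.02)[0]; n=np.array([np.cos(np.radians(rect(T,k,.02)[2])),np.sin(np.radians(rect(T,k,.02)[2]))])
print(plane(T,np.array([[161,225]]),.005)*1000)
for k in blobs(T,'orange',60,700): print(rect(T,k,.024))
for d in(-64,0,64): 
    q=xy+n*d; print(q.round(1)); go((*q,145),3)
E
```

```text
time: 5.22
position: [0.5887, -0.0509, 0.1478]
tool_rot: [2.162, 2.273, 0.004]
ft_force: [0.6, -0.5, -0.5]
gripper_width: 0.445
grasp_force: 60.6
[[107. 201.]
 [202. 180.]
 [217. 248.]
 [122. 269.]] 120 (array([496.27728271, 330.17944336]), (208.84544372558594, 154.96517944335938), -76.33276844024658)
[[494.47875578 338.71111158   5.        ]]
(array([ 449.63967896, -236.78044128]), (47.268226623535156, 30.864267349243164), 64.07803344726562)
(array([ 495.89196777, -389.21343994]), (47.57121658325195, 31.505525588989258), -59.75055122375488)
(array([ 540.68499756, -261.81228638]), (47.72065734863281, 31.738338470458984), -50.22568893432617)
[481.2 392.4]
shift [447.8 -83.9  -0.6] turn z -0.1 tilt 0.04 t 5.3
[496.3 330.2]
shift [384.9 -71.9  -0.6] turn z -0.1 tilt 0.04 t 5.3
[511.4 268. ]
shift [322.  -59.9  -0.6] turn z -0.1 tilt 0.04 t 5.3
```

```bash
python3 -m crank '[[20,-4,0,0,0,0,-1],[34,-6.5,0,0,0,0,-1],[36,-6.5,0,0,0,0,-1],[36,-6.5,0,0,0,0,-1],[36,-7,0,0,0,0,-1],[36,-7,0,0,0,0,-1],[36,-7,0,0,0,0,-1],[36,-7,0,0,0,0,-1],[36,-7,0,0,0,0,-1],[36,-7,0,0,0,0,-1],[36,-6.5,0,0,0,0,-1],[36,-6.5,0,0,0,0,-1]]'|tail -2;  python3 -m crank '[[24,-4.5,0,0,0,0,-1],[10,-1,0,0,0,-5,-1],[0,0,0,0,0,-5.7,-1],[0,0,20,0,0,0,-1],[0,0,0,0,0,0,-1]]'
python3 - <<'E'
from h import *
go((481.2,392.4,31.5),13.7)
E
```

```text
gripper_width: 0.443
grasp_force: 60.6
time: 6.73
position: [0.4793, 0.392, 0.1206]
tool_rot: [-1.942, -2.468, 0.008]
ft_force: [-0.4, -0.8, -2.3]
gripper_width: 0.446
grasp_force: 60.6
shift [ 0.1  2.3 89.1] turn z -0.1 tilt 0.3 t 6.7
```

```bash
python3 -m crank '[[0,2,25,0,0,0,-1],[0,0,25,0,0,0,-1],[0,0,18,0,0,0,-1],[0,0,10,0,0,0,-1],[0,0,6,0,0,0,-1],[0,0,4,0,0,0,-1],[0,0,0,0,0,0,-1],[0,0,0,0,0,0,-1]]'; python3 -m crank '[[0,0,0,0,0,0,0.5],[0,0,0,0,0,0,0.5],[0,0,0,0,0,0,0.5],[0,0,0,0,0,0,0.5],[0,0,0,0,0,0,0.5],[0,0,0,0,0,0,0.5],[0,0,-15,0,0,0,0.5],[0,0,-30,0,0,0,0.5],[0,0,-30,0,0,5,0.5],[0,0,-30,0,0,5.7,0.5],[0,0,0,0,0,0,0.5],[0,0,0,0,0,0,0.5]]';  python3 - <<'E'
from h import *
go((582.6,23,145),2.7)
T=cam('top');cv2.imwrite('pics/t1.png',cv2.resize(T['img'][150:290,80:360],(800,400)))
E
```

```text
time: 7.4
position: [0.4833, 0.3933, 0.037]
tool_rot: [1.944, 2.468, 0.001]
ft_force: [0.3, 0.8, -0.9]
gripper_width: 0.447
grasp_force: 60.6
time: 8.4
position: [0.4837, 0.3936, 0.1428]
tool_rot: [2.164, 2.276, 0.005]
ft_force: [0.6, 0.5, 0.1]
gripper_width: 0.755
grasp_force: 0.0
shift [-375.1   80.1   -2.5] turn z 0.2 tilt 0.18 t 8.4
```

View pics/t1.png

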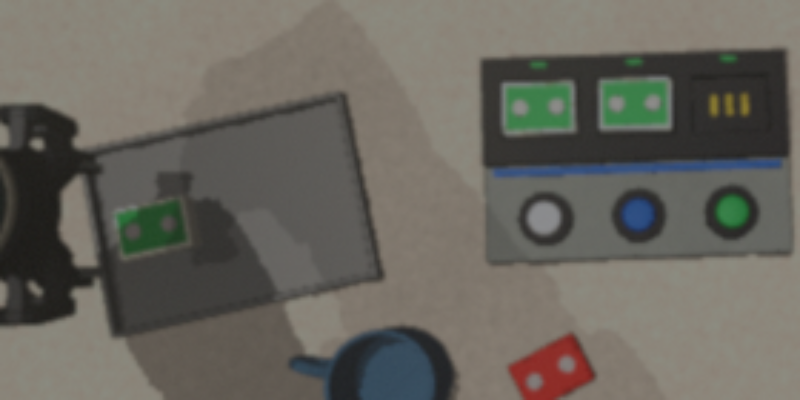

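The first green lies flat in the tray at (150,228) in the crop, and pocket 1 is empty at (730,105). Next is pocket 2.

```bash
python3 -m crank '[[-20,4,0,0,0,0,0.5],[-34,7.5,0,0,0,0,0.5],[-36,7.5,0,0,0,0,0.5],[-36,7.5,0,0,0,0,0.5],[-36,7.5,0,0,0,0,0.5],[-36,7.5,0,0,0,0,0.5],[-36,8,0,0,0,0,0.5],[-36,8,0,0,0,0,0.5],[-36,8,0,0,0,0,0.5],[-36,7.5,0,0,0,0,0.5],[-33,7,0,0,0,0,0.5],[0,0,0,0,0,0,0.5]]'|head -2
python3 - <<'E'
from h import *
W=cam('wrist')
for k in blobs(W,'green',400):
    xy,sz,a=rect(W,k,.044); print(k.mean(0).round(),xy.round(1),np.round(sz,1),round(a,1))
    if sz[0]>45: go((*xy,44.5),2.7)
E
```

```text
time: 9.45
position: [0.5824, 0.0176, 0.1397]
[325. 198.] [582.8  22.5] [50.  33.6] -87.5
shift [ 2.5  1.6 95.2] turn z 0.0 tilt 0.11 t 9.5
[324.  92.] [578.7  96.7] [49.3 33.9] -87.3
shift [76.8  0.9 95.3] turn z 0.0 tilt 0.11 t 9.5
```

```bash
python3 -m crank '[[2.5,1,25,0,0,0,0.5],[0,0,25,0,0,0,0.5],[0,0,20,0,0,0,0.5],[0,0,12,0,0,0,0.5],[0,0,8,0,0,0,0.5],[0,0,5,0,0,0,0.5],[0,0,0,0,0,0,0.5],[0,0,0,0,0,0,0.5]]'|head -2; python3 -m crank '[[0,0,0,0,0,0,-1],[0,0,0,0,0,0,-1],[0,0,0,0,0,0,-1],[0,0,0,0,0,0,-1],[0,0,0,0,0,0,-1],[0,0,0,0,0,0,-1],[0,0,-3,0,0,0,-1],[0,0,-6,0,0,0,-1],[0,0,-16,0,0,0,-1],[0,0,-25,0,0,0,-1],[0,0,-25,0,0,0,-1],[0,0,-25,0,0,0,-1]]';python3 - <<'E'
from h import *
go((496.3,330.2,145),2.7)
E
```

```text
time: 10.17
position: [0.5825, 0.0254, 0.0465]
time: 11.17
position: [0.5823, 0.0251, 0.148]
tool_rot: [2.165, 2.276, 0.0]
ft_force: [0.7, -0.6, -1.2]
gripper_width: 0.448
grasp_force: 60.5
shift [309.  -70.6   2.9] turn z 0.2 tilt 0.0 t 11.2
```

```bash
python3 -m crank '[[20,-4,0,0,0,0,-1],[32,-7.5,0,0,0,0,-1],[36,-8,0,0,0,0,-1],[36,-8,0,0,0,0,-1],[36,-8,0,0,0,0,-1],[36,-8,0,0,0,0,-1],[36,-8,0,0,0,0,-1],[36,-8,0,0,0,0,-1],[30,-7,0,0,0,-5,-1],[10,-2,0,0,0,-6,-1],[0,0,0,0,0,0,-1]]'|tail -2
python3 - <<'E'
from h import *
go((496.3,331,31),13.7)
E
```

```text
gripper_width: 0.443
grasp_force: 60.5
shift [ -0.3  -0.6 115.7] turn z 0.7 tilt 0.03 t 12.1
```

```bash
python3 -m crank '[[0,0,25,0,0,0,-1],[0,0,30,0,0,0,-1],[0,0,25,0,0,0,-1],[0,0,17,0,0,0,-1],[0,0,10,0,0,0,-1],[0,0,5,0,0,0,-1],[0,0,2,0,0,0,-1],[0,0,0,0,0,0,-1],[0,0,0,0,0,0,-1]]'; python3 -m crank '[[0,0,0,0,0,0,0.5],[0,0,0,0,0,0,0.5],[0,0,0,0,0,0,0.5],[0,0,0,0,0,0,0.5],[0,0,0,0,0,0,0.5],[0,0,0,0,0,0,0.5],[0,0,-15,0,0,0,0.5],[0,0,-30,0,0,0,0.5],[0,0,-30,0,0,5,0.5],[0,0,-30,0,0,6,0.5],[0,0,0,0,0,0,0.5],[0,0,0,0,0,0,0.5]]';  python3 - <<'E'
from h import *
go((578.9,96.7,140),2.7)
E
```

```text
time: 12.83
position: [0.4985, 0.3292, 0.0333]
tool_rot: [1.937, 2.472, 0.002]
ft_force: [-0.1, -0.6, -1.9]
gripper_width: 0.456
grasp_force: 41.5
time: 13.83
position: [0.4986, 0.3294, 0.1388]
tool_rot: [2.164, 2.276, 0.005]
ft_force: [-0.2, 0.1, -0.4]
gripper_width: 0.747
grasp_force: 0.0
shift [-236.5   68.5   -1.3] turn z 0.2 tilt 0.18 t 13.8
```

```bash
python3 -m crank '[[-20,6,0,0,0,0,0.5],[-32,9,0,0,0,0,0.5],[-36,10.5,0,0,0,0,0.5],[-36,10.5,0,0,0,0,0.5],[-36,10.5,0,0,0,0,0.5],[-36,10,0,0,0,0,0.5],[-28,8,0,0,0,0,0.5],[-12,4,0,0,0,0,0.5],[0,0,0,0,0,0,0.5],[0,0,0,0,0,0,0.5]]'|head -2
python3 - <<'E'
from h import *
W=cam('wrist')
for k in blobs(W,'green',400):
    xy,sz,a=rect(W,k,.044); print(k.mean(0).round(),xy.round(1),np.round(sz,1),round(a,1))
    if sz[0]>45: go((*xy,44.5),2.7)
T=cam('top')
for c in('orange','green'):
  for k in blobs(T,c,60,700): print(c,rect(T,k,.024))
E
```

```text
time: 14.67
position: [0.5776, 0.0968, 0.1364]
[325. 207.] [578.9  96.4] [49.2 33.8] -87.1
shift [-1.2  1.5 92.1] turn z 0.2 tilt 0.08 t 14.7
orange (array([ 449.63967896, -236.78044128]), (47.268226623535156, 30.864267349243164), 64.07803344726562)
orange (array([ 495.75738525, -389.08551025]), (47.19239044189453, 31.500370025634766), -59.9337158203125)
orange (array([ 540.68499756, -261.81228638]), (47.72065734863281, 31.738338470458984), -50.22568893432617)
green (array([483.22009277, 393.04394531]), (51.54254150390625, 33.03260040283203), -76.5023193359375)
green (array([502.18707275, -54.20534134]), (26.68438720703125, 24.430660247802734), -89.2295234799385)
```

```bash
python3 -m crank '[[-1,1,25,0,0,0,0.5],[0,0,25,0,0,0,0.5],[0,0,18,0,0,0,0.5],[0,0,11,0,0,0,0.5],[0,0,8,0,0,0,0.5],[0,0,5,0,0,0,0.5],[0,0,0,0,0,0,0.5],[0,0,0,0,0,0,0.5]]'|head -2; python3 -m crank '[[0,0,0,0,0,0,-1],[0,0,0,0,0,0,-1],[0,0,0,0,0,0,-1],[0,0,0,0,0,0,-1],[0,0,0,0,0,0,-1],[0,0,0,0,0,0,-1],[0,0,-3,0,0,0,-1],[0,0,-6,0,0,0,-1],[0,0,-16,0,0,0,-1],[0,0,-25,0,0,0,-1],[0,0,-25,0,0,0,-1],[0,0,-25,0,0,0,-1]]';python3 - <<'E'
from h import *
go((511.4,267,145),2.7)
T=cam('top');cv2.imwrite('pics/t2.png',cv2.resize(T['img'][150:290,80:360],(800,400)))
E
```

```text
time: 15.43
position: [0.5792, 0.0963, 0.0457]
time: 16.43
position: [0.5789, 0.0958, 0.1469]
tool_rot: [2.165, 2.276, 0.0]
ft_force: [0.8, 0.5, -1.4]
gripper_width: 0.443
grasp_force: 60.5
shift [174.4 -58.8   2. ] turn z 0.2 tilt 0.0 t 16.4
```

View pics/t2.png

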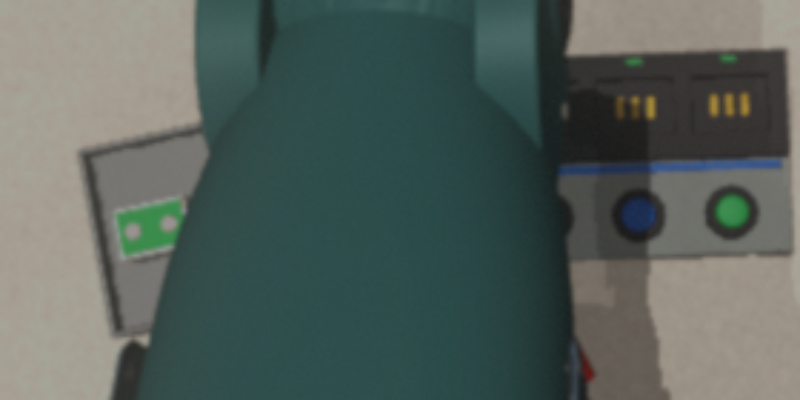

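The arm hides the second module, so I'll check it with the wrist camera over the tray.

```bash
python3 -m crank '[[20,-7,0,0,0,0,-1],[32,-11,0,0,0,0,-1],[36,-12,0,0,0,0,-1],[36,-12,0,0,0,0,-1],[32,-11,0,0,0,-5,-1],[16,-4,0,0,0,-6,-1],[0,0,0,0,0,0,-1],[0,0,0,0,0,0,-1]]'|tail -2
python3 - <<'E'
from h import *
go((511.4,267,32),13.7)
W=cam('wrist')
for k in blobs(W,'green',400):
    xy,sz,a=rect(W,k,.029); print(k.mean(0).round(),xy.round(1),np.round(sz,1),round(a,1))
E
```

```text
gripper_width: 0.447
grasp_force: 60.5
shift [  2.1  -0.  113.6] turn z 0.2 tilt 0.03 t 17.1
[323. 262.] [526.1 207. ] [92.7 62.8] -76.1
[326. 116.] [498.9 327.1] [49.8 33.6] -76.8
[595. 149.] [716.5 368.1] [162.6  57.3] -90.0
[328.  27.] [485.1 385.8] [34.7 33.6] -76.1
```

```bash
python3 -m crank '[[0,0,25,0,0,0,-1],[0,0,30,0,0,0,-1],[0,0,25,0,0,0,-1],[0,0,17,0,0,0,-1],[0,0,9,0,0,0,-1],[0,0,5,0,0,0,-1],[0,0,2,0,0,0,-1],[0,0,0,0,0,0,-1],[0,0,0,0,0,0,-1]]'; python3 -m crank '[[0,0,0,0,0,0,0.5],[0,0,0,0,0,0,0.5],[0,0,0,0,0,0,0.5],[0,0,0,0,0,0,0.5],[0,0,0,0,0,0,0.5],[0,0,0,0,0,0,0.5],[0,0,-15,0,0,0,0.5],[0,0,-30,0,0,0,0.5],[0,0,-30,0,0,5,0.5],[0,0,-35,0,0,6,0.5],[0,0,0,0,0,0,0.5],[0,0,0,0,0,0,0.5]]';  python3 - <<'E'
from h import *
W=cam('wrist')
for k in blobs(W,'green',400):
    xy,sz,a=rect(W,k,.029); print(k.mean(0).round(),xy.round(1),np.round(sz,1),round(a,1))
go((449.6,-230,140),2.7)
T=cam('top')
for k in blobs(T,'orange',60,700): print(rect(T,k,.024))
E
```

```text
time: 17.95
position: [0.5137, 0.2648, 0.0343]
tool_rot: [-1.94, -2.471, -0.007]
ft_force: [-5.4, 9.7, 22.1]
gripper_width: 0.444
grasp_force: 81.2
time: 18.95
position: [0.5131, 0.2646, 0.1438]
tool_rot: [2.164, 2.275, 0.005]
ft_force: [0.2, -0.3, -0.4]
gripper_width: 0.749
grasp_force: 0.0
[322. 196.] [512.1 266.4] [53.1 35.6] -76.2
[308. 116.] [498.7 326.9] [50.  33.9] -76.5
[574.  85.] [690.9 354.6] [119.9   4.4] -89.5
[290.  27.] [484.5 387.8] [39.  33.9] -76.6
shift [-490.4  -87.9    2.2] turn z 0.2 tilt 0.05 t 19.0
(array([ 449.63967896, -236.78044128]), (47.268226623535156, 30.864267349243164), 64.07803344726562)
(array([ 495.89968872, -389.22665405]), (47.62325668334961, 31.505525588989258), -59.75055122375488)
(array([ 540.68499756, -261.81228638]), (47.72065734863281, 31.738338470458984), -50.22568893432617)
(array([578.87451172,  96.2669754 ]), (27.774330139160156, 14.703063011169434), -83.92156648635864)
```

Run:
```python
from h import *
W=cam('wrist');cv2.imwrite('pics/w2.png',W['img'])
S=cam('scene');cv2.imwrite('pics/s2.png',cv2.resize(S['img'][80:180,310:450],(700,500)))
X=lambda p:((W['o']+rays(W,p)[0]*W['z'][p[1],p[0]])*1000).round(1)
for p in((322,176),(322,216),(310,196),(335,196),(300,170),(345,170),(308,116)): print(p,X(p))
```

```text
(322, 176) [509.7 284.1  33.6]
(322, 216) [511.2 254.7  41.7]
(310, 196) [501.2 268.5  35.9]
(335, 196) [520.3 270.1  38.2]
(300, 170) [492.6 287.2  30.2]
(345, 170) [527.1 289.1  30.5]
(308, 116) [497.1 327.7  29.4]
```

View pics/w2.png

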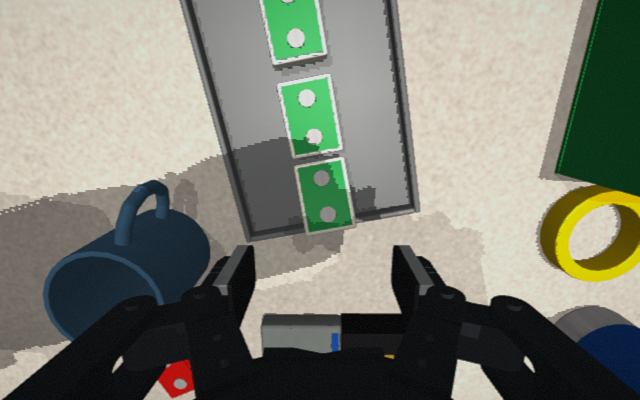

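View pics/s2.png

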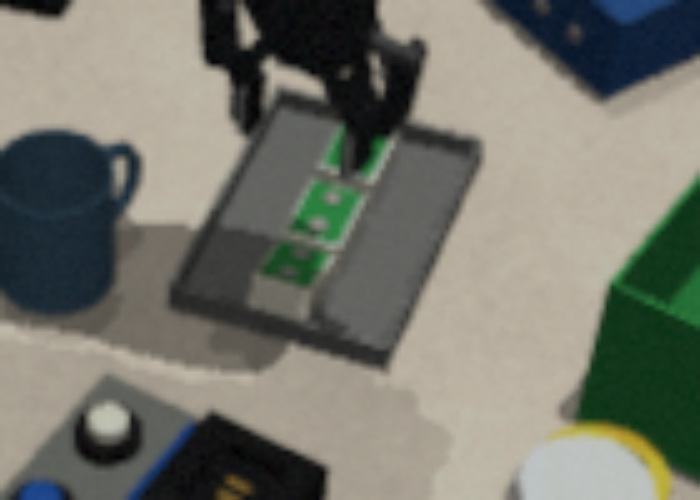

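The third module (325,195) rests on the tray's near end wall, tilted. I'll slide module 2 about 14 mm towards the far end, then re-place module 3 further in.

```bash
python3 - <<'E'
from h import *
W=cam('wrist')
n=np.array([-.2385,.9711])
P=plane(W,[[248,240],[418,212],[182,0]],.02)*1000
print(P.round(1), (P[:,:2]-[498.7,326.9])@n)
T=cam('top')
print((plane(T,[[108,205],[121,266],[202,183],[214,245]],.02)*1000).round(1))
go((498.7,326.9,34),13.7)
E
python3 -m crank '[[0,0,0,0,0,-5,0.5],[0,0,0,0,0,-6,0.5],[0,0,0,0,0,0,0.5],[0,0,0,0,0,0,0.5]]' | head -3;  python3 - <<'E'
from h import *
go((498.7,326.9,34),13.7)
E
```

```text
[[449.1 222.4  20. ]
 [590.4 254.9  20. ]
 [405.6 401.1  20. ]] [-89.66376694 -91.77910809  94.22903586]
[[536.6 453.4  20. ]
 [402.7 416.7  20. ]
 [589.1 247.   20. ]
 [451.2 215.   20. ]]
shift [ 63.5  -9.6 107.2] turn z -10.8 tilt 0.11 t 19.2
time: 19.58
position: [0.512, 0.2642, 0.1418]
tool_rot: [-1.94, -2.47, 0.001]
shift [ 64.1   2.  107.8] turn z 0.0 tilt 0.05 t 19.6
```

```bash
python3 -m crank '[[32,1,0,0,0,0,0.5],[32,1,10,0,0,0,0.5],[0,0,30,0,0,0,0.5],[0,0,30,0,0,0,0.5],[0,0,20,0,0,0,0.5],[0,0,10,0,0,0,0.5],[0,0,5,0,0,0,0.5],[0,0,2,0,0,0,0.5],[0,0,0,0,0,0,0.5]]' | head -2; python3 -m crank '[[0,0,0,0,0,0,-1],[0,0,0,0,0,0,-1],[0,0,0,0,0,0,-1],[0,0,0,0,0,0,-1],[0,0,0,0,0,0,-1],[0,0,0,0,0,0,-1],[4,0,-1,0,0,0,-1],[4,0,0,0,0,0,-1],[4,0,0,0,0,0,-1],[0,0,0,0,0,0,-1]]'; python3 -m crank '[[0,0,0,0,0,0,0.5],[0,0,0,0,0,0,0.5],[0,0,0,0,0,0,0.5],[0,0,0,0,0,0,0.5],[0,0,0,0,0,0,0.5],[0,0,0,0,0,0,0.5],[0,0,-15,0,0,0,0.5],[0,0,-25,0,0,0,0.5],[-25,0,-25,0,0,0,0.5],[-30,0,-35,0,0,0,0.5],[-19,0,-8,0,0,0,0.5],[0,0,0,0,0,0,0.5]]' |head -2;  python3 - <<'E'
from h import *
W=cam('wrist')
for k in blobs(W,'green',400):
    xy,sz,a=rect(W,k,.029); print(k.mean(0).round(),xy.round(1),np.round(sz,1),round(a,1))
go((512,265,44),13.7)
E
```

```text
time: 20.33
position: [0.4992, 0.327, 0.0359]
time: 21.17
position: [0.4962, 0.3393, 0.0369]
tool_rot: [1.936, 2.473, 0.001]
ft_force: [-1.4, -1.4, 6.9]
gripper_width: 0.427
grasp_force: 61.8
time: 22.17
position: [0.5149, 0.2673, 0.1436]
[320. 198.] [512.9 266.5] [52.4 34.6] -76.3
[321. 100.] [495.8 339.1] [49.4 33.8] -76.4
[590. 106.] [690.1 375. ] [160.4   4.2] 90.0
[321.  27.] [484.9 386.6] [35.1 33.8] -76.2
shift [-2.9 -2.9 98.1] turn z 0.0 tilt 0.13 t 22.2
```

```bash
python3 -m crank '[[-3,-3,25,0,0,0,0.5],[0,0,30,0,0,0,0.5],[0,0,25,0,0,0,0.5],[0,0,15,0,0,0,0.5],[0,0,7,0,0,0,0.5],[0,0,3,0,0,0,0.5],[0,0,0,0,0,0,0.5],[0,0,0,0,0,0,0.5]]' | head -2; python3 -m crank '[[0,0,0,0,0,0,-1],[0,0,0,0,0,0,-1],[0,0,0,0,0,0,-1],[0,0,0,0,0,0,-1],[0,0,0,0,0,0,-1],[0,0,0,0,0,0,-1],[0,0,-8,0,0,0,-1],[0,0,-12,0,0,0,-1],[0,0,-10,0,0,0,-1],[0,0,0,0,0,0,-1],[0,0,0,0,0,0,-1]]';  python3 - <<'E'
from h import *
W=cam('wrist');cv2.imwrite('pics/w3.png',W['img'][150:400,100:540])
go((510.6,279,60),13.7)
E
```

```text
time: 22.88
position: [0.5111, 0.2662, 0.0366]
time: 23.8
position: [0.5112, 0.266, 0.0666]
tool_rot: [1.937, 2.473, 0.002]
ft_force: [1.0, 0.2, -1.5]
gripper_width: 0.447
grasp_force: 60.7
shift [12.8  2.9  6. ] turn z 0.2 tilt 0.03 t 23.9
```

View pics/w3.png

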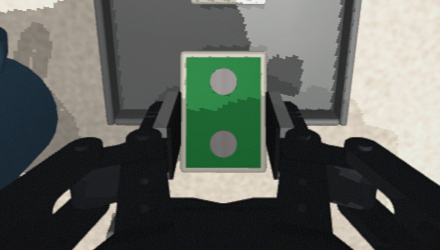

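The module is held centrally, still slightly tilted at (223,112). Lowering it further in.

```bash
python3 -m crank '[[6,1.5,0,0,0,0,-1],[6,1,0,0,0,0,-1],[0.5,0,8,0,0,0,-1],[0,0,8,0,0,0,-1],[0,0,6,0,0,0,-1],[0,0,5,0,0,0,-1],[0,0,3,0,0,0,-1],[0,0,2,0,0,0,-1],[0,0,2,0,0,0,-1],[0,0,0,0,0,0,-1]]'; python3 -m crank '[[0,0,0,0,0,0,0.5],[0,0,0,0,0,0,0.5],[0,0,0,0,0,0,0.5],[0,0,0,0,0,0,0.5],[0,0,0,0,0,0,0.5],[0,0,0,0,0,0,0.5],[0,0,-15,0,0,0,0.5],[0,0,-25,0,0,0,0.5],[-5,0,-30,0,0,0,0.5],[-5,0,-30,0,0,0,0.5],[0,0,-10,0,0,0,0.5],[0,0,0,0,0,0,0.5]]' |head -2;  python3 - <<'E'
from h import *
W=cam('wrist');cv2.imwrite('pics/w4.png',W['img'])
for k in blobs(W,'green',400):
    xy,sz,a=rect(W,k,.029); print(k.mean(0).round(),xy.round(1),np.round(sz,1),round(a,1))
X=lambda p:((W['o']+rays(W,p)[0]*W['z'][p[1],p[0]])*1000).round(1)
b=[k for k in blobs(W,'green',400)][0].mean(0).astype(int)
for d in((0,-18),(0,18),(0,0),(-12,0),(12,0)): print(X(b+d))
E
```

```text
time: 24.68
position: [0.5119, 0.278, 0.0334]
tool_rot: [1.936, 2.47, 0.003]
ft_force: [-0.6, -8.4, 27.1]
gripper_width: 0.447
grasp_force: 66.4
time: 25.68
position: [0.5139, 0.2692, 0.1445]
[322. 190.] [512.1 274.7] [49.4 33.5] -76.2
[322. 104.] [495.7 339.1] [49.7 33.9] -76.2
[589. 109.] [690.  376.5] [163.    4.1] -90.0
[323.  29.] [484.5 387.9] [37.2 33.8] -76.1
[508.  290.7  31.4]
[515.  262.4  31.7]
[511.5 276.4  30.2]
[502.3 274.3  30.8]
[520.8 278.7  30.2]
```

Module 3 now lies flat: depth is 30–31 mm at all five points. The tray is done, so on to the oranges.

Run:
```python
from h import *
go((449.6,-236.7,145),-25.5)
```

```text
shift [-475.8 -182.8   -2.9] turn z 39.4 tilt 0.12 t 25.7
```

```bash
python3 -m crank '[[-20,-8,0,0,0,0,0.5],[-34,-13,0,0,0,0,0.5],[-36,-14,0,0,0,0,0.5],[-36,-14,0,0,0,0,0.5],[-36,-14,0,0,0,0,0.5],[-36,-14,0,0,0,0,0.5],[-36,-14,0,0,0,0,0.5],[-36,-14,0,0,0,0,0.5],[-36,-14,0,0,0,0,0.5],[-36,-14,0,0,0,0,0.5],[-36,-14,0,0,0,0,0.5],[-36,-14,0,0,0,0,0.5]]' |head -2; python3 -m crank '[[-36,-14,0,0,0,0,0.5],[-26,-8,0,0,0,0,0.5],[0,0,0,0,0,6.6,0.5],[0,0,0,0,0,6.6,0.5],[0,0,0,0,0,6.6,0.5],[0,0,0,0,0,6.6,0.5],[0,0,0,0,0,6.6,0.5],[0,0,0,0,0,6.4,0.5],[0,0,0,0,0,0,0.5],[0,0,0,0,0,0,0.5]]' |head -2
python3 - <<'E'
from h import *
W=cam('wrist')
for k in blobs(W,'orange',400):
    xy,sz,a=rect(W,k,.024); print(k.mean(0).round(),xy.round(1),np.round(sz,1),round(a,1))
    go((*xy,16),a+90)
E
```

```text
time: 26.73
position: [0.4543, -0.173, 0.1406]
time: 27.57
position: [0.4486, -0.2367, 0.1408]
[324. 197.] [ 449.4 -236.9] [50.1 33.5] 63.8
shift [  0.2   0.8 125. ] turn z 0.9 tilt 0.08 t 27.6
[442. 178.] [ 540.3 -262. ] [50.  33.8] -51.0
shift [ 16.3  93.8 124.9] turn z -64.3 tilt 0.08 t 27.6
```

```bash
python3 -m crank '[[0,0.5,25,0,0,0.9,0.5],[0,0,30,0,0,0,0.5],[0,0,25,0,0,0,0.5],[0,0,18,0,0,0,0.5],[0,0,10,0,0,0,0.5],[0,0,5,0,0,0,0.5],[0,0,3,0,0,0,0.5],[0,0,0,0,0,0,0.5],[0,0,0,0,0,0,0.5]]' | head -3; python3 -m crank '[[0,0,0,0,0,0,-1],[0,0,0,0,0,0,-1],[0,0,0,0,0,0,-1],[0,0,0,0,0,0,-1],[0,0,0,0,0,0,-1],[0,0,0,0,0,0,-1],[0,0,-8,0,0,0,-1],[0,0,-20,0,0,0,-1],[0,0,-30,0,0,0,-1],[0,0,-30,0,0,0,-1],[0,0,-22,0,0,0,-1],[0,0,0,0,0,0,-1]]';  python3 - <<'E'
from h import *
go((586.6,-51.2,140),2.7)
E
```

```text
time: 28.37
position: [0.4498, -0.2375, 0.0264]
tool_rot: [2.669, 1.656, 0.0]
time: 29.37
position: [0.451, -0.2385, 0.1406]
tool_rot: [2.665, 1.652, 0.004]
ft_force: [0.9, -0.9, -0.9]
gripper_width: 0.445
grasp_force: 61.1
shift [228.   38.1   0.5] turn z -29.1 tilt 0.37 t 29.4
```

```bash
python3 -m crank '[[20,3,0,0,0,0,-1],[32,5,0,0,0,0,-1],[36,6,0,0,0,0,-1],[36,6,0,0,0,0,-1],[36,6,0,0,0,0,-1],[34,6,0,0,0,0,-1],[24,4,0,0,0,0,-1],[0,0,0,0,0,0,-1]]' |head -2; python3 -m crank '[[0,0,0,0,0,-5.8,-1],[0,0,0,0,0,-5.8,-1],[0,0,0,0,0,-5.8,-1],[0,0,0,0,0,-5.8,-1],[0,0,0,0,0,-5.9,-1],[0,0,0,0,0,0,-1],[0,0,0,0,0,0,-1]]' |head -2
cat >> h.py <<'E'
def held(W,col='orange'):
    "held module top: offset of its centre from the TCP in world, yaw of long side; then other blobs at contact height"
    s=observe(); z=s['position'][2]
    for k in blobs(W,col,300):
        xy,sz,a=rect(W,k,z-.0015)
        if 44<sz[0]<56 and 29<sz[1]<40 and np.linalg.norm(xy-s['position'][:2]*1000)<25: print('held',xy.round(1),np.round(sz,1),round(a,1),'off',(xy-s['position'][:2]*1000).round(1)); return xy,a
E
python3 - <<'E'
from h import *
W=cam('wrist');cv2.imwrite('pics/w5.png',W['img']);print(observe()['position'])
print(held(W))
for k in blobs(W,'orange',40): print(k.mean(0).round(),cv2.contourArea(k),rect(W,k,.02))
go((586.7,-51.4,140),2.8)
E
```

```text
time: 30.03
position: [0.5806, -0.0547, 0.1355]
time: 30.62
position: [0.5784, -0.0583, 0.1358]
[ 0.57852087 -0.05830205  0.13584429]
held [578.2 -57.3] [49.7 33.6] -87.5 off [-0.3  1. ]
(array([578.19659424, -57.25278473]), -87.47872376441956)
[323. 261.] 7074.5 (array([ 580.62194824, -116.65050507]), (92.24227142333984, 62.34573745727539), -87.47870254516602)
[334. 190.] 76.0 (array([586.18035889, -50.9074707 ]), (15.17701530456543, 3.2909014225006104), 2.515444755554199)
[333. 175.] 104.5 (array([585.52630615, -38.75003815]), (16.523334503173828, 4.806965351104736), 2.5117228031158447)
shift [ 6.5  8.5 -4.2] turn z -0.3 tilt 0.01 t 30.7
```

View pics/w5.png

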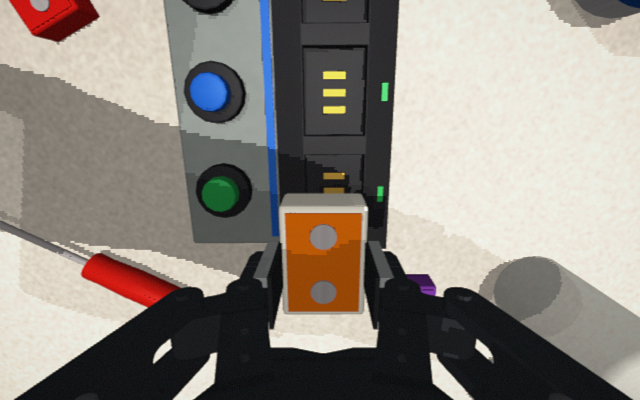

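The wrist view shows the held orange at (323,260). Pocket 1's middle contact bar at (334,190) gives a pocket centre of (586.3,-51), which agrees with the seated module's position. Aligning now.

```bash
python3 -m crank '[[3,4,0,0,0,0,-1],[2.7,4.5,10,0,0,0,-1],[0,0,20,0,0,0,-1],[0,0,20,0,0,0,-1],[0,0,14,0,0,0,-1],[0,0,6,0,0,0,-1],[0,0,0,0,0,0,-1],[0,0,0,0,0,0,-1],[0,0,0,0,0,0,-1]]'
python3 - <<'E'
from h import *
s=observe();W=cam('wrist')
xy,a=held(W); d=np.array([586.4,-51.2])-xy; go((*(s['position'][:2]*1000+d),46),2.6)
E
```

```text
time: 31.42
position: [0.5876, -0.052, 0.0666]
tool_rot: [2.169, 2.272, 0.001]
ft_force: [0.9, -1.0, -0.6]
gripper_width: 0.442
grasp_force: 61.0
held [587.3 -50.9] [49.7 33.6] -87.3 off [-0.3  1.2]
shift [-0.2 -1.  20.7] turn z 0.1 tilt 0.08 t 31.5
```

```bash
python3 -m crank '[[-0.2,-1,5,0,0,0,-1],[0,0,4,0,0,0,-1],[0,0,3,0,0,0,-1],[0,0,3,0,0,0,-1],[0,0,2,0,0,0,-1],[0,0,2,0,0,0,-1],[0,0,1,0,0,0,-1],[0,0,0,0,0,0,-1],[0,0,0,0,0,0,-1]]'
```

```text
time: 32.22
position: [0.5859, -0.0523, 0.0469]
tool_rot: [2.169, 2.272, 0.0]
ft_force: [-6.1, 0.9, 15.9]
gripper_width: 0.443
grasp_force: 62.9
```

```bash
python3 -m crank '[[0,0,0,0,0,0,0.5],[0,0,0,0,0,0,0.5],[0,0,0,0,0,0,0.5],[0,0,0,0,0,0,0.5],[0,0,0,0,0,0,0.5],[0,0,0,0,0,0,0.5],[0,0,-10,0,0,0,0.5],[0,0,-25,0,0,0,0.5],[0,0,-30,0,0,0,0.5],[0,0,-30,0,0,0,0.5],[0,0,0,0,0,0,0.5],[0,0,0,0,0,0,0.5]]'|head -2
cat >> h.py <<'E'
def dock(W):
    s=observe()
    for k in blobs(W,'orange',600):
        xy,sz,a=rect(W,k,.044)
        if 40<sz[0]<60 and sz[1]>28:
            X=[]
            for q in cv2.boxPoints(cv2.minAreaRect(k.astype(np.float32))):
                p=(k.mean(0)+(q-k.mean(0))*.75).astype(int); w=W['z'][p[1]-2:p[1]+3,p[0]-2:p[0]+3]
                X.append((W['o']+rays(W,p)[0]*np.median(w))[2]*1000)
            print('mod',k.mean(0).round(),xy.round(1),np.round(sz,1),round(a,1),'corner z',np.round(X,1))
E
python3 - <<'E'
from h import *
dock(cam('wrist')); go((540.6,-261.9,140),39.3)
T=cam('top')
for k in blobs(T,'orange',60,700): print(rect(T,k,.024))
E
```

```text
time: 33.22
position: [0.5869, -0.0525, 0.1431]
mod [321. 202.] [585.6 -51.7] [49.5 33.7] -87.3 corner z [45.  45.4 45.1 45.1]
shift [-207.2  -55.3    1.6] turn z -36.6 tilt 0.07 t 33.3
(array([ 495.85501099, -389.25515747]), (47.583595275878906, 31.50031280517578), -59.93560028076172)
(array([ 540.68499756, -261.81228638]), (47.72065734863281, 31.738338470458984), -50.22568893432617)
```

Seated flat. Next is orange B.

```bash
python3 -m crank '[[-20,-5,0,0,0,0,0.5],[-32,-9,0,0,0,0,0.5],[-36,-10,0,0,0,0,0.5],[-36,-10,0,0,0,0,0.5],[-36,-9,0,0,0,0,0.5],[-30,-8,0,0,0,0,0.5],[-17,-4,0,0,0,0,0.5],[0,0,0,0,0,0,0.5]]' |head -2; python3 -m crank '[[0,0,0,0,0,-6.1,0.5],[0,0,0,0,0,-6.1,0.5],[0,0,0,0,0,-6.1,0.5],[0,0,0,0,0,-6.1,0.5],[0,0,0,0,0,-6.1,0.5],[0,0,0,0,0,-6.1,0.5],[0,0,0,0,0,0,0.5],[0,0,0,0,0,0,0.5]]' |head -2
python3 - <<'E'
from h import *
W=cam('wrist')
for k in blobs(W,'orange',600):
    xy,sz,a=rect(W,k,.024); print(k.mean(0).round(),xy.round(1),np.round(sz,1),round(a,1))
    go((*xy,25.5),a+90)
E
```

```text
time: 33.98
position: [0.5395, -0.2647, 0.1396]
time: 34.65
position: [0.5405, -0.2609, 0.1402]
[185. 273.] [ 495.6 -390.2] [50.5 34. ] -59.9
shift [ -72.  -116.3  114.8] turn z 9.0 tilt 0.06 t 34.7
[322. 198.] [ 540.2 -261.7] [49.4 33.5] -50.9
shift [ -0.4  -0.6 114.9] turn z -0.1 tilt 0.06 t 34.7
[582.  17.] [593.7 -44.3] [43.7 37. ] -87.3
shift [134.7 178.  115. ] turn z 36.4 tilt 0.06 t 34.7
```

```bash
python3 -m crank '[[0,-0.5,25,0,0,0,0.5],[0,0,30,0,0,0,0.5],[0,0,25,0,0,0,0.5],[0,0,18,0,0,0,0.5],[0,0,9,0,0,0,0.5],[0,0,5,0,0,0,0.5],[0,0,2.5,0,0,0,0.5],[0,0,0,0,0,0,0.5],[0,0,0,0,0,0,0.5]]' | head -3; python3 -m crank '[[0,0,0,0,0,0,-1],[0,0,0,0,0,0,-1],[0,0,0,0,0,0,-1],[0,0,0,0,0,0,-1],[0,0,0,0,0,0,-1],[0,0,0,0,0,0,-1],[0,0,-8,0,0,0,-1],[0,0,-20,0,0,0,-1],[0,0,-30,0,0,0,-1],[0,0,-30,0,0,0,-1],[0,0,-22,0,0,0,-1],[0,0,0,0,0,0,-1]]';  python3 - <<'E'
from h import *
go((582.6,20,140),2.7)
E
```

```text
time: 35.45
position: [0.5408, -0.2622, 0.0273]
tool_rot: [1.346, 2.837, -0.0]
time: 36.45
position: [0.5419, -0.263, 0.1416]
tool_rot: [1.343, 2.833, -0.001]
ft_force: [0.4, -0.6, -0.6]
gripper_width: 0.445
grasp_force: 60.8
shift [193.4 210.6   0.7] turn z 36.6 tilt 0.39 t 36.5
```

```bash
python3 -m crank '[[14,15,0,0,0,0,-1],[23,25,0,0,0,0,-1],[25,27,0,0,0,0,-1],[25,27,0,0,0,0,-1],[25,27,0,0,0,0,-1],[25,28,0,0,0,0,-1],[25,28,0,0,0,0,-1],[20,22,0,0,0,0,-1],[11.4,11.6,0,0,0,0,-1]]' |head -2; python3 -m crank '[[0,0,0,0,0,6.1,-1],[0,0,0,0,0,6.1,-1],[0,0,0,0,0,6.1,-1],[0,0,0,0,0,6.1,-1],[0,0,0,0,0,6.1,-1],[0,0,0,0,0,6.1,-1],[0,0,0,0,0,0,-1],[0,0,0,0,0,0,-1]]' |head -2
python3 - <<'E'
from h import *
s=observe();W=cam('wrist')
xy,a=held(W); d=np.array([582.7,22.7])-xy; go((*(s['position'][:2]*1000+d),66),2.6)
E
```

```text
time: 37.2
position: [0.5809, 0.0243, 0.1365]
time: 37.87
position: [0.5808, 0.0211, 0.1364]Traceback (most recent call last):
  File "<stdin>", line 3, in <module>
TypeError: cannot unpack non-iterable NoneType object
```

Run:
```python
from h import *
s=observe();W=cam('wrist');cv2.imwrite('pics/w6.png',W['img']);print(s['position'],s['gripper_width'],s['grasp_force'])
for k in blobs(W,'orange',200): print(k.mean(0).round(),rect(W,k,s['position'][2]-.0015))
```

```text
[0.58080908 0.02109229 0.1364289 ] 0.44274315848654733 60.793665647506714
[323. 266.] (array([580.75720215,  18.55283737]), (56.025123596191406, 33.54157257080078), -87.07306814193726)
```

View pics/w6.png

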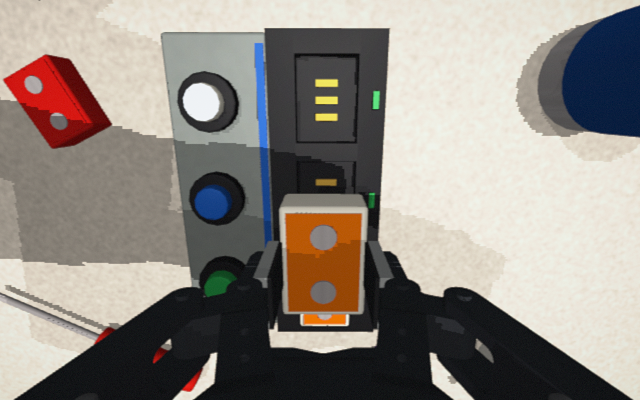

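The blob merged with the pocket 1 module peeking out at (323,320). The held module itself is fine at (323,262), so I'll drop the morphological close for this measurement.

```bash
sed -i 's/    m=cv2.morphologyEx(m,cv2.MORPH_CLOSE.*/    m=cv2.erode(m,np.ones((2,2)))if amin==300 else cv2.morphologyEx(m,cv2.MORPH_CLOSE,np.ones((3,3)))/' h.py
python3 - <<'E'
from h import *
s=observe();W=cam('wrist')
xy,a=held(W); d=np.array([582.7,22.7])-xy; go((*(s['position'][:2]*1000+d),66),2.6)
E
```

```text
held [580.9  21.7] [48.8 33. ] -87.2 off [0.  0.6]
shift [ 0.9  1.8 70.4] turn z 0.2 tilt 0.0 t 38.0
```

```bash
python3 -m crank '[[1,1.8,10,0,0,0,-1],[0,0,20,0,0,0,-1],[0,0,20,0,0,0,-1],[0,0,13,0,0,0,-1],[0,0,6,0,0,0,-1],[0,0,0,0,0,0,-1],[0,0,0,0,0,0,-1],[0,0,0,0,0,0,-1]]'
python3 - <<'E'
from h import *
s=observe();W=cam('wrist')
xy,a=held(W); d=np.array([582.7,22.7])-xy; go((*(s['position'][:2]*1000+d),47),2.6)
E
```

```text
time: 38.68
position: [0.5832, 0.0221, 0.0681]
tool_rot: [2.168, 2.272, 0.001]
ft_force: [0.3, 0.7, -1.0]
gripper_width: 0.44
grasp_force: 60.8
held [583.2  22.8] [48.8 33. ] -87.4 off [-0.1  0.7]
shift [-0.1 -0.6 21.2] turn z 0.1 tilt 0.08 t 38.7
```

```bash
python3 -m crank '[[0,-0.5,5,0,0,0,-1],[0,0,4,0,0,0,-1],[0,0,4,0,0,0,-1],[0,0,3,0,0,0,-1],[0,0,2,0,0,0,-1],[0,0,2,0,0,0,-1],[0,0,1.5,0,0,0,-1],[0,0,0,0,0,0,-1],[0,0,0,0,0,0,-1]]'
```

```text
time: 39.48
position: [0.5821, 0.0221, 0.0475]
tool_rot: [2.168, 2.272, 0.001]
ft_force: [-9.0, 1.9, 25.8]
gripper_width: 0.444
grasp_force: 63.7
```

```bash
python3 -m crank '[[0,0,0,0,0,0,0.5],[0,0,0,0,0,0,0.5],[0,0,0,0,0,0,0.5],[0,0,0,0,0,0,0.5],[0,0,0,0,0,0,0.5],[0,0,0,0,0,0,0.5],[0,0,-10,0,0,0,0.5],[0,0,-25,0,0,0,0.5],[0,0,-30,0,0,0,0.5],[0,0,-30,0,0,0,0.5],[0,0,0,0,0,0,0.5],[0,0,0,0,0,0,0.5]]'|head -2
python3 - <<'E'
from h import *
dock(cam('wrist'))
T=cam('top')
for k in blobs(T,'orange',60,700): print(rect(T,k,.024))
go((495.7,-385,140),30)
E
```

```text
time: 40.48
position: [0.5831, 0.0221, 0.143]
mod [321. 292.] [585.4 -53.7] [49.3 33.7] -87.4 corner z [45.3 45.3 45.  45.2]
mod [321. 203.] [582.   22.2] [49.6 33.6] -87.4 corner z [45.4 45.1 45.4 45.3]
(array([ 495.85501099, -389.25515747]), (47.583595275878906, 31.50031280517578), -59.93560028076172)
(array([588.6774292 , -66.84199524]), (31.671680450439453, 22.494564056396484), 0.8331363797187805)
shift [-402.7 -105.     0.7] turn z -27.3 tilt 0.02 t 40.6
```

```bash
python3 -m crank '[[-20,-5,0,0,0,0,0.5],[-34,-9,0,0,0,0,0.5],[-36,-9,0,0,0,0,0.5],[-36,-9,0,0,0,0,0.5],[-36,-9,0,0,0,0,0.5],[-36,-9,0,0,0,0,0.5],[-36,-9,0,0,0,0,0.5],[-36,-9,0,0,0,0,0.5],[-36,-10,0,0,0,0,0.5],[-36,-10,0,0,0,0,0.5],[-36,-10,0,0,0,0,0.5],[-28,-7,0,0,0,0,0.5]]' |head -2; python3 -m crank '[[0,0,0,0,0,-5.5,0.5],[0,0,0,0,0,-5.5,0.5],[0,0,0,0,0,-5.5,0.5],[0,0,0,0,0,-5.5,0.5],[0,0,0,0,0,-5.3,0.5],[0,0,0,0,0,0,0.5],[0,0,0,0,0,0,0.5]]' |head -2
python3 - <<'E'
from h import *
W=cam('wrist')
for k in blobs(W,'orange',600):
    xy,sz,a=rect(W,k,.024); print(k.mean(0).round(),xy.round(1),np.round(sz,1),round(a,1))
    go((*xy,25.5),a+90)
E
```

```text
time: 41.58
position: [0.4947, -0.3905, 0.1397]
time: 42.17
position: [0.4959, -0.388, 0.1401]
[322. 199.] [ 495.5 -389.6] [49.5 33.6] -60.3
shift [ -1.3  -1.2 114.8] turn z 0.0 tilt 0.07 t 42.2
```

```bash
python3 -m crank '[[-1,-1,25,0,0,0,0.5],[0,0,30,0,0,0,0.5],[0,0,25,0,0,0,0.5],[0,0,18,0,0,0,0.5],[0,0,9,0,0,0,0.5],[0,0,5,0,0,0,0.5],[0,0,2.5,0,0,0,0.5],[0,0,0,0,0,0,0.5],[0,0,0,0,0,0,0.5]]' | head -3; python3 -m crank '[[0,0,0,0,0,0,-1],[0,0,0,0,0,0,-1],[0,0,0,0,0,0,-1],[0,0,0,0,0,0,-1],[0,0,0,0,0,0,-1],[0,0,0,0,0,0,-1],[0,0,-8,0,0,0,-1],[0,0,-20,0,0,0,-1],[0,0,-30,0,0,0,-1],[0,0,-30,0,0,0,-1],[0,0,-22,0,0,0,-1],[0,0,0,0,0,0,-1]]';  python3 - <<'E'
from h import *
go((578.7,95,140),2.7)
E
```

```text
time: 42.97
position: [0.4963, -0.3901, 0.0274]
tool_rot: [1.571, 2.719, -0.001]
time: 43.97
position: [0.4972, -0.391, 0.1418]
tool_rot: [1.568, 2.714, -0.003]
ft_force: [-0.5, 0.4, -0.6]
gripper_width: 0.443
grasp_force: 60.6
shift [ 3.804e+02  3.134e+02 -3.000e-01] turn z 27.3 tilt 0.4 t 44.0
```

```bash
python3 -m crank '[[15,12,0,0,0,0,-1],[23,19,0,0,0,0,-1],[28,23,0,0,0,0,-1],[28,23,0,0,0,0,-1],[28,23,0,0,0,0,-1],[28,23,0,0,0,0,-1],[28,23,0,0,0,0,-1],[28,23,0,0,0,0,-1],[28,23,0,0,0,0,-1],[28,23,0,0,0,0,-1],[28,23,0,0,0,0,-1],[28,23,0,0,0,0,-1]]' |head -2; python3 -m crank '[[28,23,0,0,0,0,-1],[24,20,0,0,0,0,-1],[10,9,0,0,0,0,-1],[0,0,0,0,0,5.5,-1],[0,0,0,0,0,5.5,-1],[0,0,0,0,0,5.5,-1],[0,0,0,0,0,5.5,-1],[0,0,0,0,0,5.4,-1],[0,0,0,0,0,0,-1],[0,0,0,0,0,0,-1]]' |head -6
python3 - <<'E'
from h import *
s=observe();W=cam('wrist')
r=held(W); xy=r[0] if r else s['position'][:2]*1000+[0,.7]; d=np.array([578.9,96.5])-xy; go((*(s['position'][:2]*1000+d),68),2.6)
E
```

```text
time: 44.97
position: [0.563, 0.018, 0.1366]
time: 45.8
position: [0.5771, 0.0955, 0.1365]
tool_rot: [2.168, 2.273, -0.0]
ft_force: [0.1, 0.2, -1.2]
gripper_width: 0.444
grasp_force: 60.6
held [577.1  96.6] [48.7 33. ] -87.2 off [0.  1.1]
shift [-0.3  1.8 68.4] turn z 0.1 tilt 0.01 t 45.9
```

```bash
python3 -m crank '[[-0.3,1.7,10,0,0,0,-1],[0,0,20,0,0,0,-1],[0,0,20,0,0,0,-1],[0,0,13,0,0,0,-1],[0,0,6,0,0,0,-1],[0,0,0,0,0,0,-1],[0,0,0,0,0,0,-1],[0,0,0,0,0,0,-1]]'
python3 - <<'E'
from h import *
s=observe();W=cam('wrist')
xy,a=held(W); d=np.array([578.9,96.5])-xy; go((*(s['position'][:2]*1000+d),47),2.6)
E
```

```text
time: 46.52
position: [0.5794, 0.0956, 0.0681]
tool_rot: [2.17, 2.271, 0.001]
ft_force: [0.2, -0.5, -1.3]
gripper_width: 0.442
grasp_force: 60.6
held [579.3  96.8] [48.7 33. ] -87.4 off [-0.1  1.2]
shift [-0.3 -0.5 21.2] turn z -0.0 tilt 0.08 t 46.6
```

```bash
python3 -m crank '[[-0.3,-0.5,5,0,0,0,-1],[0,0,4,0,0,0,-1],[0,0,4,0,0,0,-1],[0,0,3,0,0,0,-1],[0,0,2,0,0,0,-1],[0,0,2,0,0,0,-1],[0,0,1.5,0,0,0,-1],[0,0,0,0,0,0,-1],[0,0,0,0,0,0,-1]]'
```

```text
time: 47.32
position: [0.5783, 0.0954, 0.0475]
tool_rot: [2.17, 2.27, 0.001]
ft_force: [-10.0, -1.0, 27.0]
gripper_width: 0.443
grasp_force: 63.5
```

```bash
python3 -m crank '[[0,0,0,0,0,0,0.5],[0,0,0,0,0,0,0.5],[0,0,0,0,0,0,0.5],[0,0,0,0,0,0,0.5],[0,0,0,0,0,0,0.5],[0,0,0,0,0,0,0.5],[0,0,-10,0,0,0,0.5],[0,0,-25,0,0,0,0.5],[0,0,-30,0,0,0,0.5],[0,0,-30,0,0,0,0.5],[0,0,0,0,0,0,0.5],[0,0,0,0,0,0,0.5]]'|head -2
cat > k.py <<'E'
from h import *
def keys(W):
    hs=cv2.cvtColor(W['img'],cv2.COLOR_BGR2HSV); out={}
    for n,lo,hi in(('blue',(100,120,60),(125,255,255)),('green',(55,100,30),(85,255,255)),('white',(0,0,185),(180,40,255))):
        m=cv2.inRange(hs,np.array(lo),np.array(hi)); cs,_=cv2.findContours(m,0,1)
        for k in cs:
            A=cv2.contourArea(k)
            if 500<A<3500:
                (c,r)=cv2.minEnclosingCircle(k)
                x=plane(W,c,.03)[0]*1000
                if A/(np.pi*r*r)>.75 and 440<x[0]<530 and -90<x[1]<130: out[n]=np.array(cv2.fitEllipse(k)[0])
    return out
E
python3 - <<'E'
from k import *
import pickle
W=cam('wrist'); dock(W); c=keys(W); print({n:(v.round(),(plane(W,v,.03)*1000).round(1)) for n,v in c.items()})
pickle.dump((W,c),open('v1.pkl','wb')); go((497,16,140),2.7)
E
```

```text
time: 48.32
position: [0.5793, 0.0954, 0.143]
mod [322. 290.] [582.   21.9] [49.9 33.6] -87.5 corner z [45.1 45.3 45.  45.1]
mod [321. 203.] [578.1  95.5] [49.6 33.6] -87.5 corner z [45.4 45.3 45.4 45.6]
{}
shift [-75.6 -85.1   1.5] turn z -0.1 tilt 0.07 t 48.4
```

All three oranges are seated. Now a top check of the whole scene and a wrist view from over the keys.

```bash
python3 -m crank '[[-10,-12,0,0,0,0,0],[-22,-25,0,0,0,0,-0.5],[-22,-25,0,0,0,0,-1],[-16,-18,0,0,0,0,-1],[-5,-6,0,0,0,0,-1],[0,0,0,0,0,0,-1],[0,0,0,0,0,0,-1],[0,0,0,0,0,0,-1]]'
python3 - <<'E'
from k import *
import pickle
W=cam('wrist'); c=keys(W); print({n:(v.round(),(plane(W,v,.03)*1000).round(1)) for n,v in c.items()})
pickle.dump((W,c),open('v2.pkl','wb')); cv2.imwrite('pics/w7.png',W['img'])
E
```

```text
time: 49.03
position: [0.4965, 0.017, 0.1407]
tool_rot: [-2.171, -2.271, -0.0]
ft_force: [-0.1, 0.2, 0.2]
gripper_width: 0.003
grasp_force: 0.0
{'blue': (array([325., 201.]), array([[497.8,  16.8,  30. ]])), 'white': (array([325., 102.]), array([[494.3,  91.1,  30. ]]))}
```

View pics/w7.png

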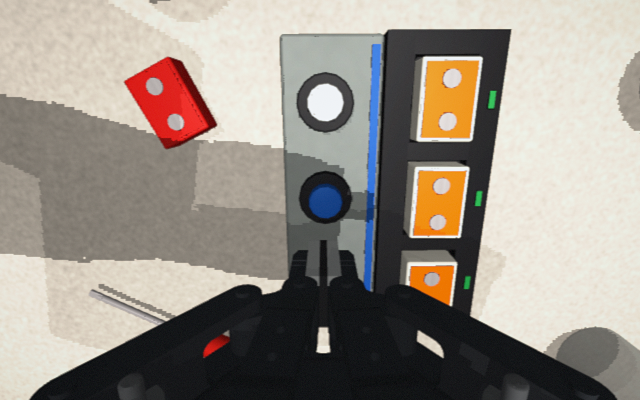

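The three oranges sit in the dock at (447,98), (436,200) and (427,285). The white key is at (325,102) and the blue at (325,201). Moving over white and triangulating.

```bash
python3 -m crank '[[12,0,0,0,0,0,-1],[25,0,0,0,0,0,-1],[25,0,0,0,0,0,-1],[10,0,0,0,0,0,-1],[0,0,0,0,0,0,-1],[0,0,0,0,0,0,-1],[0,0,0,0,0,0,-1]]' |head -2
python3 - <<'E'
from k import *
import pickle
W0,c0=pickle.load(open('v2.pkl','rb'))
W=cam('wrist'); c=keys(W); print(c)
for n in c:
    if n in c0: X,e=tri(W0,c0[n],W,c[n]); print(n,(X*1000).round(1),(e*1000).round(1))
T=cam('top');S=cam('scene')
cs={q:keys(v) for q,v in(('T',T),)}
# panel/key depth
p=c['white'].astype(int); w=W['z'][p[1]-4:p[1]+5,p[0]-4:p[0]+5]; X=(W['o']+rays(W,p)[0]*np.median(w))*1000; print('depth',X)
go((*X[:2],X[2]+30),2.7)
E
```

```text
time: 49.67
position: [0.4928, 0.0882, 0.1408]
{'white': array([325.37811279, 200.76187134])}
white [494.2  91.   40.5] 0.1
depth [493.77583283  92.1616279   42.6535778 ]
shift [ 4.3  1.2 68.3] turn z -0.2 tilt 0.0 t 49.8
```

```bash
python3 -m crank '[[2.6,1.3,20,0,0,0,-1],[0,0,25,0,0,0,-1],[0,0,22,0,0,0,-1],[0,0,12,0,0,0,-1],[0,0,6,0,0,0,-1],[0,0,0,0,0,0,-1],[0,0,0,0,0,0,-1]]'|head -4; python3 -m crank '[[0,0,2,0,0,0,-1],[0,0,1,0,0,0,-1],[0,0,0,0,0,0,-1],[0,0,0,0,0,0,-1]]'|sed -n '2p;4p'; python3 -m crank '[[0,0,2,0,0,0,-1],[0,0,1,0,0,0,-1],[0,0,0,0,0,0,-1],[0,0,0,0,0,0,-1]]'|sed -n '2p;4p'
```

```text
time: 50.4
position: [0.4941, 0.0908, 0.0563]
tool_rot: [2.172, 2.27, 0.0]
ft_force: [0.0, 0.4, 0.3]
position: [0.494, 0.0911, 0.0532]
ft_force: [0.4, 0.7, -0.1]
position: [0.494, 0.0911, 0.05]
ft_force: [2.0, 0.3, 2.5]
```

```bash
for i in 1; do python3 -m crank '[[0,0,2,0,0,0,-1],[0,0,1,0,0,0,-1],[0,0,0,0,0,0,-1],[0,0,0,0,0,0,-1]]'|sed -n '2p;4p'; python3 -m crank '[[0,0,1,0,0,0,-1],[0,0,1,0,0,0,-1],[0,0,0,0,0,0,-1],[0,0,0,0,0,0,-1]]'|sed -n '2p;4p'; done
```

```text
position: [0.4941, 0.0911, 0.0471]
ft_force: [1.1, 0.9, 5.4]
position: [0.4942, 0.0912, 0.0465]
ft_force: [-8.9, 0.5, 36.9]
```

White is fully down: it hit a hard stop at TCP z 46.5. Releasing and moving to blue.

```bash
python3 -m crank '[[0,0,-5,0,0,0,-1],[0,0,-12,0,0,0,-1],[0,0,-8,0,0,0,-1],[-12,0,0,0,0,0,-1],[-25,0,0,0,0,0,-1],[-25,0,0,0,0,0,-1],[-10,0,0,0,0,0,-1],[0,0,0,0,0,0,-1],[0,0,0,0,0,0,-1],[0,0,0,0,0,0,-1]]'
python3 - <<'E'
from k import *
W=cam('wrist');c=keys(W);print({n:(plane(W,v,.0405)*1000).round(1) for n,v in c.items()})
go((497.7,19,47),2.7)
E
```

```text
time: 52.57
position: [0.4968, 0.0196, 0.0697]
tool_rot: [-2.171, -2.27, 0.0]
ft_force: [-0.4, 0.6, -0.5]
gripper_width: -0.002
grasp_force: 0.0
{'white': array([[494.3,  91. ,  40.5]])}
shift [-0.9  0.9 22.7] turn z -0.1 tilt 0.03 t 52.6
```

```bash
python3 -m crank '[[-0.9,0.9,8,0,0,0,-1],[0,0,8,0,0,0,-1],[0,0,4,0,0,0,-1],[0,0,2,0,0,0,-1],[0,0,0,0,0,0,-1],[0,0,0,0,0,0,-1]]'|sed -n '2p;4p'; python3 -m crank '[[0,0,1,0,0,0,-1],[0,0,1,0,0,0,-1],[0,0,0,0,0,0,-1],[0,0,0,0,0,0,-1]]'|sed -n '2p;4p'
```

```text
position: [0.4979, 0.0187, 0.0478]
ft_force: [-0.2, 3.3, 4.4]
position: [0.498, 0.0186, 0.0468]
ft_force: [-4.9, 4.7, 20.3]
```

Blue is bottomed too (20 N at z 46.8). Releasing and going back to white.

```bash
python3 -m crank '[[0,0,-5,0,0,0,-1],[0,0,-12,0,0,0,-1],[0,0,-7,0,0,0,-1],[13,0,0,0,0,0,-1],[25,0,0,0,0,0,-1],[25,0,0,0,0,0,-1],[10,-0.3,0,0,0,0,-1],[0,0,0,0,0,0,-1],[0,0,0,0,0,0,-1],[0,0,0,0,0,0,-1]]' | head -2
python3 - <<'E'
from h import *
go((494.2,91,47),2.7)
E
```

```text
time: 54.28
position: [0.4944, 0.0905, 0.0698]
shift [ 0.5 -0.2 22.8] turn z -0.1 tilt 0.02 t 54.3
```

```bash
python3 -m crank '[[0.5,0,8,0,0,0,-1],[0,0,8,0,0,0,-1],[0,0,4,0,0,0,-1],[0,0,2,0,0,0,-1],[0,0,0,0,0,0,-1],[0,0,0,0,0,0,-1]]'|sed -n '2p;4p'; python3 -m crank '[[0,0,1,0,0,0,-1],[0,0,1,0,0,0,-1],[0,0,0,0,0,0,-1],[0,0,0,0,0,0,-1]]'|sed -n '2p;4p'
```

```text
position: [0.4943, 0.0913, 0.0478]
ft_force: [0.6, -3.8, 4.2]
position: [0.4945, 0.0915, 0.0468]
ft_force: [-5.0, -5.2, 20.7]
```

```bash
python3 -m crank '[[0,0,-5,0,0,0,-1],[0,0,-12,0,0,0,-1],[0,0,-7,0,0,0,-1],[-14,0,0,0,0,0,-1],[-30,0,0,0,0,0,-1],[-35,0,0,0,0,0,-1],[-35,0,0,0,0,0,-1],[-22,0,0,0,0,0,-1],[-8,0,0,0,0,0,-1],[0,0,0,0,0,0,-1],[0,0,0,0,0,0,-1]]' | head -2
python3 - <<'E'
from h import *
go((501.1,-52.8,47),2.7)
E
```

```text
time: 56.03
position: [0.5006, -0.0515, 0.0698]
shift [-1.3  0.5 22.8] turn z -0.2 tilt 0.04 t 56.0
```

```bash
python3 -m crank '[[-1.3,0.5,8,0,0,0,-1],[0,0,8,0,0,0,-1],[0,0,4,0,0,0,-1],[0,0,2,0,0,0,-1],[0,0,0,0,0,0,-1],[0,0,0,0,0,0,-1]]'|sed -n '2p;4p'; python3 -m crank '[[0,0,1,0,0,0,-1],[0,0,1,0,0,0,-1],[0,0,0,0,0,0,-1],[0,0,0,0,0,0,-1]]'|sed -n '2p;4p'
```

```text
position: [0.5012, -0.0527, 0.0478]
ft_force: [-0.0, 3.5, 3.8]
position: [0.5014, -0.0529, 0.0467]
ft_force: [-4.8, 4.9, 20.9]
```

Green is bottomed. Retreating, then a final look from clear of the desk's work area.

```bash
python3 -m crank '[[0,0,-5,0,0,0,-1],[0,0,-15,0,0,0,-1],[0,0,-25,0,0,0,-1],[0,0,-30,0,0,0,-1],[-20,-5,-25,0,0,0,-1],[-30,-8,0,0,0,0,-1],[-30,-8,0,0,0,0,-1],[-30,-8,0,0,0,0,-1],[-30,-8,0,0,0,0,-1],[-30,-8,0,0,0,0,-1],[-20,0,0,0,0,0,-1],[0,0,0,0,0,0,-1]]'|head -2
python3 - <<'E'
from h import *
T=cam('top');cv2.imwrite('pics/t9.png',T['img'])
E
```

```text
time: 57.87
position: [0.4647, -0.2487, 0.1456]
```

View pics/t9.png

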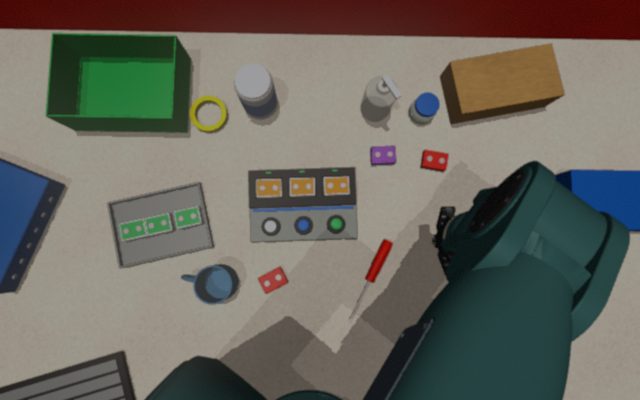

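Three greens are in the tray at (132,230), (158,224) and (187,217). The oranges are in the dock at (268,187), (302,186) and (336,185), and the bystanders haven't moved. A quick depth check of the tray modules, then hand in.

Run:
```python
from h import *
from cell import env
T=cam('top'); ok=True
for k in blobs(T,'green',60,700):
    xy,sz,a=rect(T,k,.029)
    if xy[1]<200: continue
    m=np.zeros(T['z'].shape,np.uint8); cv2.drawContours(m,[k],-1,1,-1); v,u=np.nonzero(cv2.erode(m,np.ones((3,3))))
    P=T['o']+rays(T,np.c_[u,v])*T['z'][v,u][:,None]
    c=np.linalg.lstsq(np.c_[P[:,:2]-P[:,:2].mean(0),np.ones(len(P))],P[:,2],rcond=None)[0]
    print(xy.round(),np.round(sz),'z',(c[2]*1000).round(1),'slope deg',np.degrees(np.arctan(np.hypot(*c[:2]))).round(1)); ok&=abs(c[2]-.029)<.004
print(ok)
if ok: print(env.hand_in())
```

```text
[483. 394.] [48. 32.] z 41.8 slope deg 69.2
[496. 339.] [48. 31.] z 33.4 slope deg 69.2
[512. 275.] [47. 32.] z 29.1 slope deg 1.0
[708. 443.] [92. 11.] z 17.4 slope deg 61.0
False
```

Missing depth pixels spoiled the fits, and one blob is the green bin. Repeating with only valid pixels.

Run:
```python
from h import *
T=cam('top')
for k in blobs(T,'green',60,700):
    xy,sz,a=rect(T,k,.029)
    if not(200<xy[1]<420): continue
    m=np.zeros(T['z'].shape,np.uint8); cv2.drawContours(m,[k],-1,1,-1); v,u=np.nonzero(cv2.erode(m,np.ones((3,3))))
    P=T['o']+rays(T,np.c_[u,v])*T['z'][v,u][:,None]; P=P[np.abs(P[:,2]-.03)<.03]
    c=np.linalg.lstsq(np.c_[P[:,:2]-P[:,:2].mean(0),np.ones(len(P))],P[:,2],rcond=None)[0]
    print(xy.round(),len(P),'z',(c[2]*1000).round(1),'slope deg',np.degrees(np.arctan(np.hypot(*c[:2]))).round(1))
```

```text
[483. 394.] 239 z 28.8 slope deg 0.7
[496. 339.] 237 z 28.8 slope deg 0.2
[512. 275.] 232 z 28.9 slope deg 0.9
```

```bash
python3 -c "
from cell import env
print(env.hand_in())"
```

```text
the job is handed in; nothing more can be done
None
```

I handed the job in at about 58 s on the robot clock: three charged modules lie flat in the tray, three drained modules are seated in the dock, and the keys were pressed white, blue, white, green; no verdict came back.

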